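# Set a dish on the reading stand and draw the magnifier over it

### The job

Set the small closed dish gently, upright and centred, on the narrow round pedestal of the reading stand. Then squeeze in the lock button on the side of the magnifier arm's grip, draw the telescoping arm out until its pointer stands at the 100 mm line of the scale (the second long line out from the zero line), which brings the lens over the dish. Finish while still holding it there, without letting go, because the arm's return spring would pull it home; leave the other things on the bench alone.

Things in the scene. Friction and masses are not known exactly. Their poses are not given: they have to be found in the camera images.
- dish_center (a point): centre (half-way up) of the small dish: a closed flat round clear plastic dish, 60 mm across, 15 mm high, about 30 g, with a white paper disc inside; it lies loose on the bench at the start, beyond the pedestal end of the stand. z axis up through its lid. The similar dish of 90 mm is not the one.
- stage_top (a point): centre of the flat top of the stand's pedestal: round, 50 mm across (the dish overhangs it 5 mm all round), 62 mm above the bench, white with a black rim, narrower neck below. Axes of the stand: y level, from the column past the grip and lens to the pedestal (the way the arm extends); x level, across it, towards the lock button's side; z up. Fixed base plate 130 (x) by 385 mm (y), 19 mm high.
- grip (a point): centre of the arm's grip housing at button height, 174 mm above the bench: a black upright block 30 mm (x) by 44 mm (y), from 40 mm below this point to 20 mm above. Axes as the stand's. Take it from above, fingers closing along x. Nothing on the stand is higher than its top; the guide, 40 mm wide, top at 169 mm, starts 10 mm behind it (-y).
- button_face (a point): centre of the outer face of the lock button in the grip's +x side: a grey oblong cap 20 mm (y) by 28 mm (z), standing 7 mm proud of the housing, 22 mm from point grip along x. It is sprung and is pushed in along -x.
- lock_button (a joint): how far the lock button is pushed in, m: 0 out, 0.006 fully in; its spring takes about 2.5 N to start and 5 N fully in. Beyond 0.0045 the latch hook is clear of the guide and the arm can slide. It must be in before the arm is pulled and for the first 25 mm of the draw; after that it may stay in or come out.
- boom (a joint): how far the telescoping arm is drawn out, m, along the stand's +y: 0 home and locked at the start, 0.100 with the pointer at the 100 mm line, 0.130 its end stop. A spring pulls it home with about 4 to 5 N all the way; friction under 1 N. It does not stay out by itself.
- pointer_tip (a point): the black pointer on the arm's rear end, which runs over the scale on top of the guide; it moves with the arm. Axes as the stand's.
- scale_zero (a point): middle of the zero line, the first long line of the scale, at the column end of the guide's top, where the pointer stands with the arm home; it lies 335 mm behind the pedestal's axis (-y) and 12 mm to the +x side of it. Short lines every 10 mm, long lines every 50 mm. Axes as the stand's.
- scale_100 (a point): middle of the 100 mm line: the second long line out from the zero line, 100 mm along +y from it. Axes as the stand's.
- lens (a point): centre of the magnifier lens at the arm's end: glass in a black ring 64 mm across, 14 mm thick, underside 143 mm above the bench; 53 mm from point grip along y. With the arm home its edge is 68 mm from the pedestal's axis (a gripper closing along the stand's x has most room there); with the pointer at 100 mm it stands over the pedestal's axis, 66 mm above the dish.
- big_dish: bystander: closed clear dish 90 mm across, 18 mm high; origin under its centre
- tube_rack: bystander: white rack 190 by 66 mm with capped tubes, 110 mm high; origin under its centre
- reagent_bottle: bystander: brown bottle 60 mm across, 130 mm high; origin under its centre
- beaker: bystander: white ceramic cup 68 mm across, 75 mm high; origin under its centre
There are look-alikes about, which are no part of the job. What is shaped like the part that bears dish_center but orange is not meant.

How it is judged (in metres and radians):
On the way, in this order (a step that is already met when the one before it is completed fails the run):
1. the small dish stands centred (within 8 mm) and flat on the pedestal, let go, with the arm still home (horizontal distance between dish_center and stage_top below 0.008 m and z of dish_center in the frame of stage_top between 0.005 and 0.01 m and angle between dish_center's own z axis and vertical below 0.08 rad and contact force between the fingers and dish below 0.05 N and value of joint boom below 0.005 m), for 0.3 s.
2. the lock button is squeezed in with the arm still home (value of joint lock_button above 0.0045 m and value of joint boom below 0.008 m), for 0.05 s.
At the end, for the whole second after the job is handed in: the fingers hold the arm still with the pointer within 4 mm of the 100 mm line, and the small dish rests flat on the pedestal, centred within 9 mm and not touched by the fingers (value of joint boom between 0.096 and 0.104 m and velocity of joint boom between -0.01 and 0.01 m/s and contact force between the fingers and boom above 1 N and horizontal distance between dish_center and stage_top below 0.009 m and z of dish_center in the frame of stage_top between 0.005 and 0.01 m and angle between dish_center's own z axis and vertical below 0.08 rad and contact force between anything else and dish above 0.05 N and contact force between the fingers and dish below 0.05 N and linear speed of dish below 0.02 m/s); the arm keeps its last pose, push and grip.
It fails at once if the small dish is dropped (it moves faster than 0.5 m/s out of the fingers) or tipped by more than 35 degrees ((linear speed of dish above 0.5 m/s and contact force between the fingers and dish below 0.02 N) or angle between dish_center's own z axis and vertical above 0.6 rad).
It fails at once if another thing on the bench is moved by more than 20 mm (distance of any of big_dish, tube_rack, reagent_bottle, beaker from where it was at the start of the episode above 0.02 m).
It also fails if it takes over 64 s, if anything falls off the work surface, if the arm or the gripper's body presses on something with over 40 N, if the wrist force passes 120 N, or if a joint passes its speed limit or range.

### The arm

A 6-joint arm with a two-finger parallel gripper is mounted at the origin on the work surface. World frame = base frame: x ahead of the robot, y to its left, z up, the work surface at z = 0. Lengths are in m, angles in degrees, forces in N, time in s.
With the tool pointing down it reaches from about 0.4 to 0.825 m from the base axis. Payload 7 kg.
Tool frame: the origin (TCP) lies at the very end of the fingers, on their centre line; the grasp point (between the pads) lies 19 mm behind it; y points along the fingers, x is the direction in which the jaws open and shut, and the axes are right-handed (so a half turn about y gives the same grasp; the last joint's range is limited). The gripper opens to 88 mm and grips with 3 to 60 N. Pads are 19 mm wide; open, the fingers measure 130 mm over their backs; the gripper's body (78 mm by 193 mm) begins 47 mm behind the grasp point.
Start: joints at [90.476, 20.546, 0.682, 0, -70.136, -16.507], TCP at [0.186, 0.649, 0.227] pointing down, gripper open.
Joint ranges: [-176.03, 176.03], [-82.01, 121.73], [-58.28, 71.71], [-173.87, 95.51], [-174.79, -0.11], [-173.66, 173.66]. Speed limits (degrees/s): [136.94, 136.94, 172.46, 180, 180, 180].

### API

Orientations are given as [roll, pitch, yaw] about the fixed x, y, z axes, in that order (R = Rz(yaw) Ry(pitch) Rx(roll)).
In Python, from plant import ctrl gives the robot as it stands.
- The arm moves only by the shell command python3 -m crank 'ROWS'. ROWS is JSON, a list that holds one entry, the list of rows, each a list of 5 numbers: the closure, from -1 (fully open) to 1 (shut), then the shift along the tool's x, y, z in mm, then the turn about the tool's y in rad. In form: [[[claw, x, y, z, turn], ...]]. A call has 1 to 12 rows; each row is the pose to reach, as a shift and turn from the pose commanded when the call began, along the tool's axes at that moment; what a row does not reach only later rows make up. A row lasts 1/8 s, in which the tool goes at most 62.5 mm and 10.7 degrees, less where a joint would pass 70% of its speed; a pose out of reach is approached as far as the arm can. A call with a gripper value outside its range is refused whole. The fingers move at their own pace and stop on an object; the grip force is fixed at half the most. Time passes only in rows, so rows that repeat a pose let the fingers close. It gives the time, the measured TCP pose, the force and the opening at its end, in the units of the state.
- ctrl.get_obs(): the state, without advancing time (a new reading comes with each control period).
- ctrl.snapshot(name): name is "side" or "top"; returns the picture (400x640x3 uint8, red, green, blue); there is no depth.
- ctrl.camera_model(name): a dict with "fx", "fy", "cx", "cy" (pixels), "dist_coeffs" ([k1, k2, p1, p2, k3] as OpenCV has them; the pictures are not rectified), "origin" and "orientation" of the camera in the world. Camera axes: x right, y down, z forward; pixel columns grow to the right and rows downward; lengths in m; the calibration is good to about 2 mm. A picture is of the moment at which its call begins. camera_model takes no time and is no camera call.
- ctrl.close_job(): hands the job in, once; it reports no verdict.
Trained networks look in the newest picture that a camera, given by its name, has taken for a name from the list of things; names that differ only in an ending like _2 or _b are one class to them, and where a whole thing is asked for, a point or a joint stands for the part that bears it (a point fixed in the world has none). Each returns a list of dicts, best first, with "confidence" (0 to 1); they miss things now and then, are a little off and sometimes report something else, mostly with a low value. They report only what shows in the picture. A call takes as long as a camera call. They do not tell look-alikes from the thing itself.
- ctrl.find_in(camera, name): "extent" ([left, top, width, height] in pixels, round what is visible of it).
The state is a dict: "clock": time; "joint_pos": joint angles; "qvel": joint speeds; "tau": joint torques, N m; "tool_pos": TCP position; "orientation": TCP orientation; "force": force on the tool from outside, world axes, zero at the start; "moment": the same for the moment, N m; "opening": finger opening in m.
Only numpy, scipy, OpenCV 4.12 (cv2) and the standard library are available. Lean on these libraries where they do the work, as an engineer would, in place of code of your own. Each camera call takes 0.05 s, during which the arm holds its last target.

## Working session

There is one attempt and no reset: what is moved stays moved. The work goes in short steps, Python scripts to look and compute and a shell command to move; the robot and the scene stay as the last step left them, time stands still between calls to the robot, and variables do not carry over. Pictures are saved under pics/ and viewed, and the job is handed in when it is done.

```bash
mkdir -p pics; ls; python3 - <<'E'
from plant import ctrl
import cv2
for n in ("side","top"):
    im=ctrl.snapshot(n); cv2.imwrite(f"pics/{n}0.png",im[:,:,::-1])
    print(n,ctrl.camera_model(n))
    for t in ("dish_center","stage_top","grip","button_face","pointer_tip","lens","big_dish","tube_rack","reagent_bottle","beaker","scale_zero","scale_100"):
        try: print(t,[(r["extent"],round(r["confidence"],2)) for r in ctrl.find_in(n,t)][:4])
        except Exception as e: print(t,e)
print(ctrl.get_obs())
E
```

```text
pics
side {'fx': 397.01474320230636, 'fy': 397.01474320230636, 'cx': 321.946606662879, 'cy': 206.4851303462671, 'dist_coeffs': array([-0.03708654,  0.        ,  0.        ,  0.        ,  0.        ]), 'origin': array([0.22971973, 0.78761108, 1.08252181]), 'orientation': array([-136.78016965,    0.39566863, -156.22731807])}
dish_center [([279.4, 283.1, 17.2, 21.7], 0.79), ([302.8, 305.7, 17.0, 22.6], 0.73)]
stage_top [([290.5, 148.6, 73.5, 118.3], 0.95)]
grip [([314.2, 149.8, 35.7, 60.5], 0.96)]
button_face [([301.5, 304.7, 20.0, 25.0], 0.62)]
pointer_tip [([311.1, 153.1, 40.7, 56.0], 0.97), ([304.6, 306.0, 16.7, 22.7], 0.52)]
lens [([312.0, 179.8, 25.2, 30.6], 0.55)]
big_dish [([226.4, 295.6, 33.8, 25.4], 0.64), ([289.1, 151.0, 76.1, 117.3], 0.35)]
tube_rack [([382.4, 147.0, 53.9, 41.0], 0.62), ([227.5, 297.6, 32.4, 26.5], 0.3)]
reagent_bottle [([345.5, 136.4, 14.6, 34.8], 0.76)]
beaker [([252.5, 206.7, 19.8, 30.0], 0.62)]
scale_zero []
scale_100 [([287.8, 148.1, 74.7, 118.7], 0.55)]
top {'fx': 473.54998250764953, 'fy': 473.54998250764953, 'cx': 312.95249665143643, 'cy': 198.70004949
[... 926 characters left out ...]
]
scale_100 [([256.1, 177.6, 153.4, 44.2], 0.79)]
{'clock': 1.3, 'joint_pos': array([ 9.04768179e+01,  2.05468586e+01,  6.81019035e-01,  1.90921722e-03,
       -7.01349104e+01, -1.65078453e+01]), 'qvel': array([-0.0874238 , -0.06531559,  0.03365826,  0.08616512, -0.09829799,
        0.06685538]), 'tau': array([-4.59453477e-04, -5.82384646e+01,  2.93293959e+01,  7.00256959e+00,
        1.22770853e-02, -9.06520000e-06]), 'tool_pos': array([0.18641962, 0.64872819, 0.22655447]), 'orientation': array([-8.99980653e+01, -2.08819282e-04, -1.06030379e+02]), 'force': array([ 0.42298282,  0.77591643, -0.97853804]), 'moment': array([ 0.01023258, -0.01525766, -0.01565056]), 'opening': 0.0878206782782599}
```

View pics/top0.png

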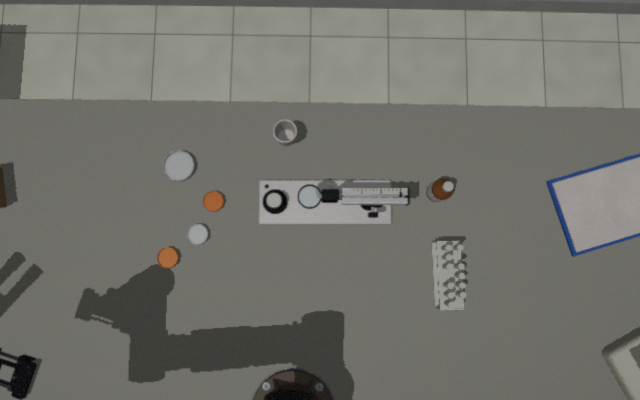

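View pics/side0.png

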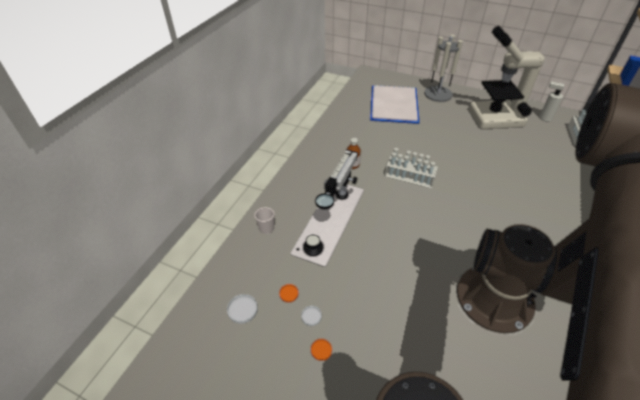

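```bash
python3 - <<'E'
import cv2
a=cv2.imread("pics/top0.png"); cv2.imwrite("pics/top0c.png",cv2.resize(a[140:280,140:420],None,fx=2.85,fy=2.85,interpolation=cv2.INTER_CUBIC))
a=cv2.imread("pics/side0.png"); cv2.imwrite("pics/side0c.png",cv2.resize(a[140:340,220:420],None,fx=3,fy=3,interpolation=cv2.INTER_CUBIC))
E
```

```text
(no output)
```

View pics/top0c.png

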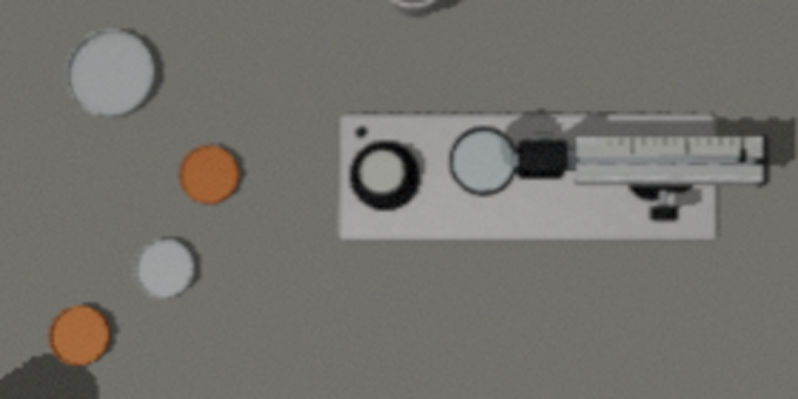

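View pics/side0c.png

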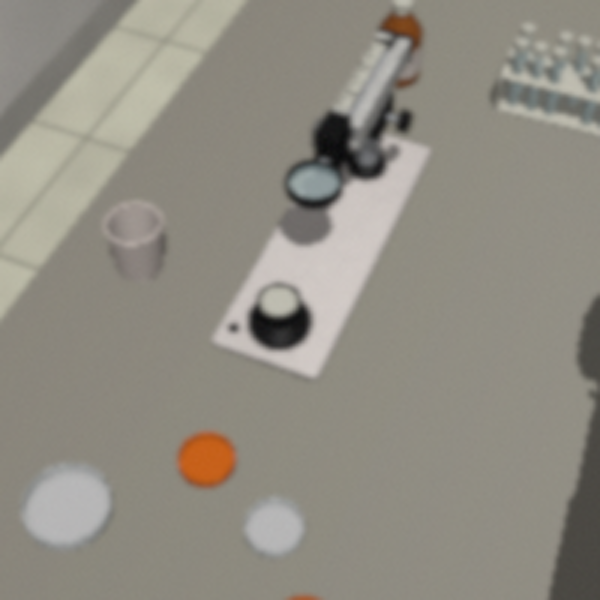

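The small dish could be confused with several things. In the top view there is a clear/white 60 mm disc at (198,234), orange discs at (213,201) and (168,257), and a larger white dish at (180,166), which is the 90 mm one. By the description I choose (198,234). The side view shows the same disc at (311,316). The stand's +y points left in the top view, and its +x (the button side) points up.

```bash
cat > h.py <<'E'
from plant import ctrl
import numpy as np, cv2
from scipy.spatial.transform import Rotation as R
def cam(n):
    m=ctrl.camera_model(n)
    K=np.array([[m["fx"],0,m["cx"]],[0,m["fy"],m["cy"]],[0,0,1.]])
    return K,np.array(m["dist_coeffs"]),np.array(m["origin"]),R.from_euler("xyz",m["orientation"],degrees=True).as_matrix()
def px2w(n,uv,z):
    K,d,o,Rm=cam(n)
    p=cv2.undistortPoints(np.array(uv,float).reshape(-1,1,2),K,d).reshape(-1,2)
    r=np.c_[p,np.ones(len(p))]@Rm.T
    return o+r*((z-o[2])/r[:,2])[:,None]
def w2px(n,P):
    K,d,o,Rm=cam(n)
    rv=cv2.Rodrigues(Rm.T)[0]
    return cv2.projectPoints(np.array(P,float).reshape(-1,1,3),rv,-Rm.T@o,K,d)[0].reshape(-1,2)
E
python3 - <<'E'
from h import *
for n,(l,t,w,h) in {"top":(180,215,36,36),"side":(296,300,30,32)}.items():
    im=cv2.imread(f"pics/{n}0.png"); g=cv2.cvtColor(im,cv2.COLOR_BGR2GRAY).astype(float)
    c=g[t:t+h,l:l+w]; th=(np.percentile(c,95)+np.median(g[215:260,225:250] if n=="top" else c[:3]))/2
    k,lab,st,ce=cv2.connectedComponentsWithStats((c>th).astype(np.uint8))
    i=1+np.argmax(st[1:,4]); uv=ce[i]+[l,t]; print(n,"dish",uv,st[i],px2w(n,uv,.0135))
for n,(l,t,w,h) in {"top":(262,187,26,26),"side":(300,230,28,30)}.items():
    im=cv2.imread(f"pics/{n}0.png"); g=cv2.cvtColor(im,cv2.COLOR_BGR2GRAY).astype(float)
    c=g[t:t+h,l:l+w]; k,lab,st,ce=cv2.connectedComponentsWithStats((c>100).astype(np.uint8))
    for i in range(1,k):
        if st[i,4]>30: print(n,"ped",ce[i]+[l,t],st[i],px2w(n,ce[i]+[l,t],.062))
# base plate
im=cv2.imread("pics/top0.png"); g=cv2.cvtColor(im,cv2.COLOR_BGR2GRAY)
m=((g>125)&(np.indices(g.shape)[0]>150)).astype(np.uint8); m[:,:250]=0;m[:,420:]=0;m[235:]=0
c=max(cv2.findContours(m,0,2)[0],key=cv2.contourArea); print("plate",cv2.minAreaRect(c))
a=im[165:235,245:415]; cv2.imwrite("pics/stand.png",cv2.resize(a,None,fx=4.7,fy=4.7,interpolation=cv2.INTER_CUBIC))
E
```

```text
top dish [197.30035336 233.92579505] [  9  10  18  19 283] [[0.49372231 0.28303182 0.0135    ]]
side dish [311.07083333 315.4       ] [  6   7  19  17 240] [[0.49340558 0.28675288 0.0135    ]]
top ped [270.95512821 194.10897436] [  0   0  26  26 156] [[0.60656544 0.06924177 0.062     ]]
top ped [273.46242775 199.71676301] [  4   6  15  15 173] [[0.59084128 0.06183258 0.062     ]]
side ped [313.74562798 243.08744038] [  0   0  28  30 629] [[0.58144678 0.07266641 0.062     ]]
plate ((332.0, 201.5), (43.0, 148.0), 90.0)
```

View pics/stand.png

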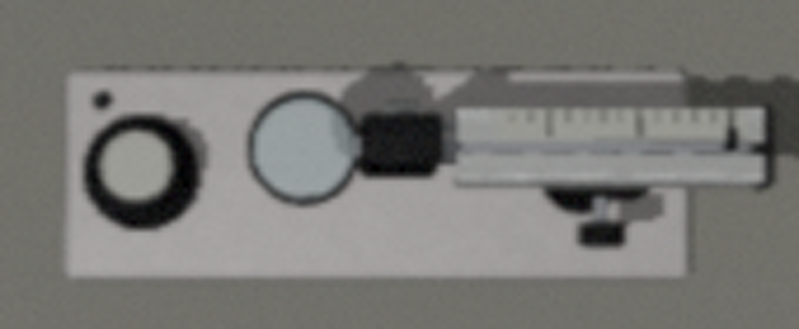

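```bash
python3 - <<'E'
from h import *
im=cv2.imread("pics/top0.png"); g=cv2.GaussianBlur(cv2.cvtColor(im,cv2.COLOR_BGR2GRAY),(3,3),0).astype(float)
# lower edge (z .019) cols 265..385; left edge rows 186..218
def edge(prof):
    d=np.abs(np.diff(prof)); i=d.argmax(); s=slice(max(0,i-2),i+3); return (np.arange(len(d))[s]*d[s]).sum()/d[s].sum()+.5
lo=np.array([[c,216+edge(g[216:232,c])] for c in range(264,386)])
le=np.array([[252+edge(g[r,252:265]),r] for r in range(186,219)])
ri=np.array([[385+edge(g[r,385:400]),r] for r in range(212,220)])
up=np.array([[c,174+edge(g[174:186,c])] for c in range(264,300)])
W={k:px2w("top",v,.019) for k,v in dict(lo=lo,le=le,ri=ri,up=up).items()}
def line(P):
    vx,vy,x,y=cv2.fitLine(P[:,:2].astype(np.float32),cv2.DIST_HUBER,0,.01,.01).ravel(); return np.degrees(np.arctan2(vy,vx)),x,y
for k in W: print(k,line(W[k]),len(W[k]))
sm=cv2.imread("pics/side0.png"); cv2.imwrite("pics/sped.png",cv2.resize(sm[225:275,285:345],None,fx=10,fy=10,interpolation=cv2.INTER_CUBIC))
P=np.array([[0.5908,0.0618,.062]])
print(w2px("side",P))
g2=cv2.cvtColor(sm,cv2.COLOR_BGR2GRAY)[228:252,302:326]; print(g2[4:18,2:22])
E
```

```text
lo (np.float32(-89.14128), np.float32(0.5287257), np.float32(-0.037962783)) 122
le (np.float32(-9.099629), np.float32(0.5800239), np.float32(0.10065319)) 33
ri (np.float32(0.45566085), np.float32(0.5547142), np.float32(-0.2730825)) 8
up (np.float32(-89.19855), np.float32(0.65263426), np.float32(0.037502013)) 36
[[312.52716234 239.7747735 ]]
[[192 197 198 198 197 196 197 197 195 195 198 198 199 198 197 199 197 200
  200 199]
 [195 197 198 198 196 194 188 183 179 180 184 189 193 194 197 199 199 200
  201 201]
 [195 197 197 194 186 177 165 153 146 147 153 163 173 182 189 197 200 201
  201 202]
 [197 195 189 176 162 152 148 145 141 140 141 142 144 151 167 186 196 202
  201 201]
 [195 188 171 152 145 155 165 169 170 169 167 161 148 134 139 164 188 200
  203 201]
 [192 177 153 142 156 173 182 183 184 184 184 182 170 150 133 148 176 196
  202 201]
 [185 164 142 150 170 183 185 187 187 187 186 186 181 169 148 141 166 191
  199 201]
 [181 154 140 158 177 186 187 186 187 187 187 187 185 177 156 137 153 179
  195 200]
 [171 139 134 159 179 187 188 186 187 187 186 186 186 178 156 127 125 155
  182 195]
 [144 111 113 150 176 185 186 187 187 188 187 187 186 177 151 111  93 119
  157 185]
 [111  72  86 133 167 181 186 187 187 186 186 185 179 164 132  87  57  79
  125 165]
 [ 76  43  61 104 141 165 177 181 184 182 180 173 160 133  98  58  34  50
   95 145]
 [ 51  26  34  64  98 127 147 158 162 161 155 140 117  88  56  30  24  33
   70 124]
 [ 38  19  19  31  51  74  95 106 110 108 103  85  65  42  26  18  20  27
   59 110]]
```

View pics/sped.png

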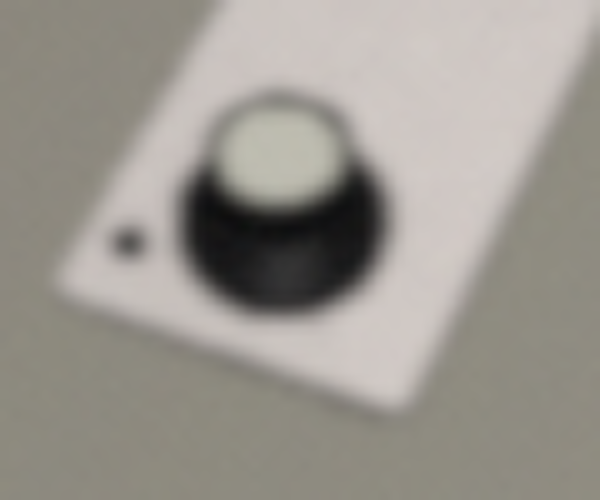

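```bash
cat >> h.py <<'E'
def go(target,yaw=None):
    o=ctrl.get_obs(); Rm=R.from_euler("xyz",o["orientation"],degrees=True).as_matrix()
    d=Rm.T@(np.array(target)-o["tool_pos"])*1000
    t=None
    if yaw is not None: t=-np.radians((yaw-o["orientation"][2]+180)%360-180)
    print("t",o["clock"],"pos",o["tool_pos"].round(4),"ori",o["orientation"].round(2),"F",o["force"].round(2),"op",round(o["opening"],4))
    print("shift mm",d.round(1),"turn",t, "joints",o["joint_pos"].round(1))
E
python3 -c "
from h import *
go([.4935,.285,.10],-130)"
```

```text
t 1.3 pos [0.1864 0.6487 0.2266] ori [ -90.     -0.   -106.03] F [ 0.42  0.78 -0.98] op 0.0878
shift mm [264.8 126.6 395.6] turn 0.418348812981386 joints [ 90.5  20.5   0.7   0.  -70.1 -16.5]
```

```bash
python3 -m crank '[[[-1,30,5,45,0.05],[-1,60,12,90,0.1],[-1,90,25,135,0.15],[-1,120,40,180,0.2],[-1,150,55,225,0.25],[-1,180,70,270,0.3],[-1,210,90,315,0.35],[-1,240,110,360,0.4],[-1,265,126.5,395.5,0.418],[-1,265,126.5,395.5,0.418],[-1,265,126.5,395.5,0.418]]]'; python3 - <<'E'
from h import *
go([.4935,.285,.003],-130)
for n in ("top","side"):
    im=ctrl.snapshot(n); cv2.imwrite(f"pics/{n}1.png",im[:,:,::-1])
    u=w2px(n,[[.4935,.285,.0075]])[0].astype(int); c=im[max(0,u[1]-60):u[1]+60,max(0,u[0]-60):u[0]+60,::-1]
    cv2.imwrite(f"pics/{n}1c.png",cv2.resize(c,None,fx=4,fy=4,interpolation=cv2.INTER_CUBIC))
a=cv2.imread("pics/top1c.png");b=cv2.imread("pics/side1c.png"); cv2.imwrite("pics/c1.png",cv2.resize(np.hstack([a,b]),None,fx=.83,fy=.83))
E
```

```text
clock: 2.68
tool_pos: [0.4936, 0.2849, 0.1003]
orientation: [-90.0, 0.0, -130.0]
force: [-0.3, 0.8, 0.7]
opening: 0.0877
t 2.675 pos [0.4936 0.2849 0.1003] ori [-8.9990e+01  2.0000e-02 -1.3001e+02] F [-0.34  0.79  0.69] op 0.0877
shift mm [ 0.  97.3 -0.2] turn -0.00022380459830776675 joints [ 49.7  17.3 -22.2   0.  -50.5   0.3]
```

View pics/c1.png

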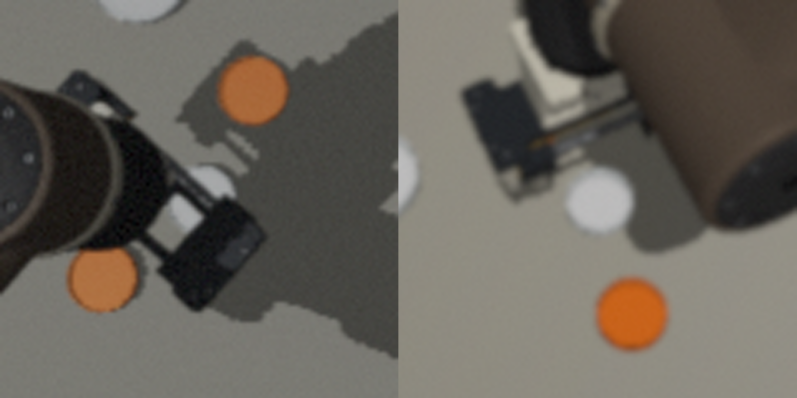

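The white 60 mm dish sits at the centre of both crops, at (200,195) in each half. The orange discs are clear of the finger line. Descending now.

```bash
python3 -m crank '[[[-1,0,35,0,0],[-1,0,65,0,0],[-1,0,85,0,0],[-1,0,95,0,0],[-1,0,96,0,0],[-1,0,96,0,0],[0,0,96,0,0],[0.4,0,96,0,0],[1,0,96,0,0],[1,0,96,0,0],[1,0,96,0,0],[1,0,96,0,0]]]'; python3 -m crank '[[[1,0,0,0,0],[1,0,0,0,0]]]'
```

```text
clock: 4.28
tool_pos: [0.4934, 0.2848, 0.0043]
orientation: [-90.0, 0.0, -130.0]
force: [-1.4, -0.8, 3.9]
opening: 0.0596
clock: 4.53
tool_pos: [0.4934, 0.2848, 0.0042]
orientation: [-90.0, 0.0, -130.0]
force: [-1.5, -1.9, 6.0]
opening: 0.0588
```

```bash
python3 -m crank '[[[1,0,-10,0,0],[1,0,-25,0,0],[1,0,-45,0,0],[1,0,-70,0,0.1],[1,0,-95,0,0.25],[1,0,-115,0,0.4],[1,0,-125,0,0.55],[1,0,-125,0,0.7],[1,0,-125,0,0.8],[1,0,-125,0,0.857],[1,0,-125,0,0.857]]]'; python3 - <<'E'
from h import *
go([.591,.063,.13],-179.14)
for n in ("top","side"):
    im=ctrl.snapshot(n); cv2.imwrite(f"pics/{n}2.png",im[:,:,::-1])
    u=w2px(n,[[.4935,.285,.13]])[0].astype(int); c=im[max(0,u[1]-50):u[1]+50,max(0,u[0]-50):u[0]+50,::-1]
    cv2.imwrite(f"pics/{n}2c.png",cv2.resize(c,(400,400),interpolation=cv2.INTER_CUBIC))
a=cv2.imread("pics/top2c.png");b=cv2.imread("pics/side2c.png"); cv2.imwrite("pics/c2.png",np.hstack([a,b]))
E
```

```text
clock: 5.9
tool_pos: [0.4934, 0.2849, 0.13]
orientation: [-90.0, 0.0, -179.1]
force: [0.2, 0.3, 0.0]
opening: 0.0591
t 5.9 pos [0.4934 0.2849 0.13  ] ori [-9.0040e+01  4.0000e-02 -1.7905e+02] F [0.18 0.31 0.01] op 0.0591
shift mm [-9.390e+01 -1.000e-01  2.235e+02] turn 0.0015126755540080656 joints [ 49.7  15.4 -20.3   0.  -54.2 -48.7]
```

View pics/c2.png

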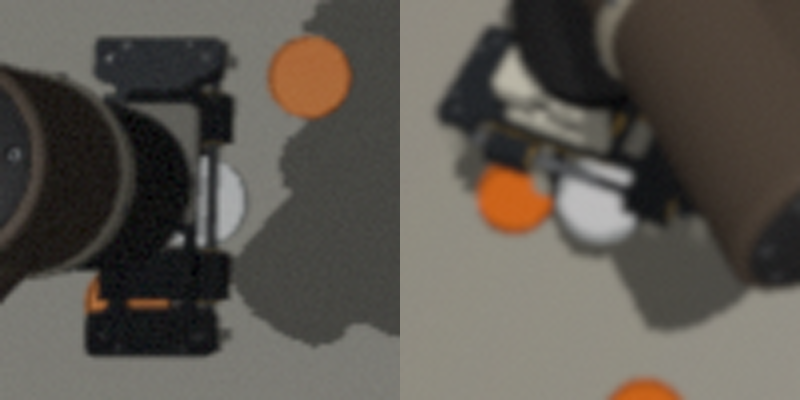

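```bash
python3 - <<'E'
from h import *
a=np.linspace(0,2*np.pi,120)
out=[]
for n in ("top","side"):
    im=cv2.imread(f"pics/{n}2.png"); S=9
    u=w2px(n,[[.4934,.2849,.13]])[0].astype(int); l,t=u-22
    c=cv2.resize(im[t:t+44,l:l+44],None,fx=S,fy=S,interpolation=cv2.INTER_CUBIC)
    for z,col in ((.1408,(0,255,0)),(.1258,(0,0,255))):
        p=w2px(n,np.c_[.4934+.03*np.cos(a),.2849+.03*np.sin(a),0*a+z]); p=((p-[l,t]+.5)*S-.5)
        cv2.polylines(c,[p.astype(np.int32)],True,col,1)
    out.append(c)
cv2.imwrite("pics/ov2.png",np.hstack(out))
E
```

```text
(no output)
```

View pics/ov2.png

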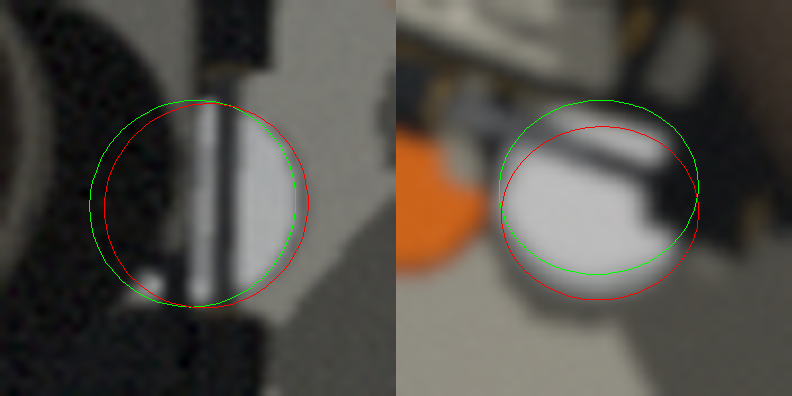

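The predicted circle fits the held dish in both views to about 1–2 mm, so it is centred in the jaws. Next I carry it over the pedestal.

```bash
python3 -m crank '[[[1,-8,0,20,0],[1,-25,0,60,0],[1,-44,0,105,0],[1,-63,0,150,0],[1,-80,0,190,0],[1,-90,0,215,0],[1,-94,0,223.5,0],[1,-94,0,223.5,0],[1,-94,20,223.5,0],[1,-94,40,223.5,0],[1,-94,50,223.5,0],[1,-94,50,223.5,0]]]'; python3 - <<'E'
from h import *
go([.591,.063,.0662],-179.14)
a=np.linspace(0,2*np.pi,120)
out=[]
o=ctrl.get_obs()["tool_pos"]
for n in ("top","side"):
    im=ctrl.snapshot(n)[:,:,::-1].copy(); cv2.imwrite(f"pics/{n}3.png",im); S=8
    u=w2px(n,[[.591,.063,.07]])[0].astype(int); l,t=u-25
    c=cv2.resize(im[t:t+50,l:l+50],None,fx=S,fy=S,interpolation=cv2.INTER_CUBIC)
    for z,r,col,cc in ((o[2]+.0108,.03,(0,255,0),o),(o[2]-.0042,.03,(0,0,255),o),(.062,.025,(255,0,0),(.591,.063))):
        p=w2px(n,np.c_[cc[0]+r*np.cos(a),cc[1]+r*np.sin(a),0*a+z]); p=((p-[l,t]+.5)*S-.5)
        cv2.polylines(c,[p.astype(np.int32)],True,col,1)
    out.append(c)
cv2.imwrite("pics/ov3.png",np.hstack(out))
E
```

```text
clock: 7.5
tool_pos: [0.5904, 0.0633, 0.0786]
orientation: [-90.0, -0.1, -179.0]
force: [-0.0, 0.1, 0.6]
opening: 0.0594
t 7.5 pos [0.5904 0.0633 0.0786] ori [-8.9970e+01 -7.0000e-02 -1.7903e+02] F [-0.01  0.15  0.57] op 0.0594
shift mm [-0.6 12.4  0.3] turn 0.0019972680702081604 joints [ 25.   20.7 -20.3  -0.  -49.  -24. ]
```

View pics/ov3.png

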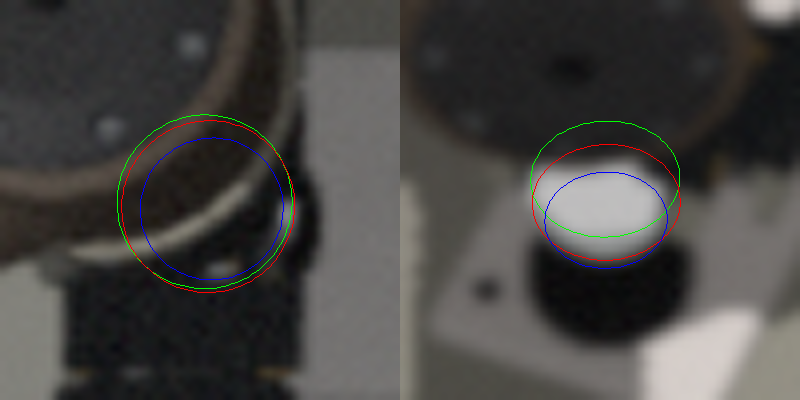

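```bash
python3 - <<'E'
from h import *
a=np.linspace(0,2*np.pi,120); out=[]
for n in ("top","side"):
    im=cv2.imread(f"pics/{n}0.png"); S=10
    u=w2px(n,[[.591,.063,.062]])[0].astype(int); l,t=u-20
    c=cv2.resize(im[t:t+40,l:l+40],None,fx=S,fy=S,interpolation=cv2.INTER_CUBIC)
    for r,col in ((.025,(255,0,0)),(.021,(0,0,255))):
        p=w2px(n,np.c_[.591+r*np.cos(a),.063+r*np.sin(a),0*a+.062]); p=((p-[l,t]+.5)*S-.5)
        cv2.polylines(c,[p.astype(np.int32)],True,col,1)
    out.append(c)
cv2.imwrite("pics/ov3p.png",np.hstack(out))
E
```

```text
(no output)
```

View pics/ov3p.png

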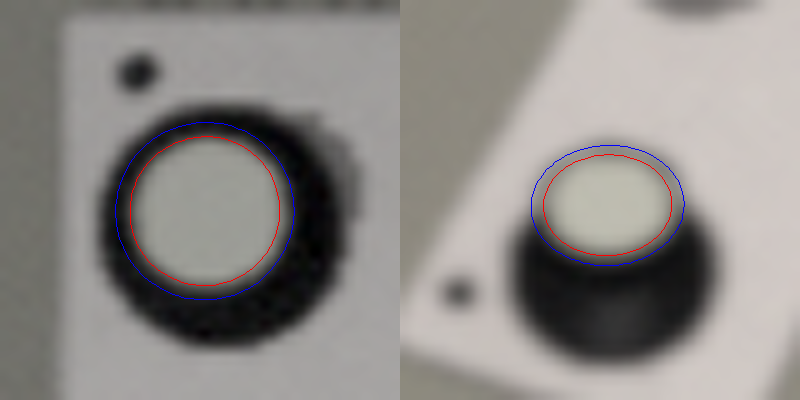

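The pedestal fit holds in both views: the rings coincide with the white top. Lowering gently.

```bash
python3 -m crank '[[[1,-0.6,4,0.3,0],[1,-0.6,7,0.3,0],[1,-0.6,9,0.3,0],[1,-0.6,10.5,0.3,0],[1,-0.6,11.5,0.3,0],[1,-0.6,11.5,0.3,0]]]'; python3 -m crank '[[[1,0,0.5,0,0],[1,0,0.5,0,0]]]'
```

```text
clock: 8.35
tool_pos: [0.5915, 0.0625, 0.0675]
orientation: [-90.0, -0.0, -179.1]
force: [1.2, -0.2, 0.1]
opening: 0.0596
clock: 8.6
tool_pos: [0.5916, 0.0626, 0.0671]
orientation: [-90.0, 0.0, -179.1]
force: [-0.8, -0.1, -0.7]
opening: 0.0591
```

```bash
python3 -m crank '[[[1,0.4,0.5,0,0],[1,0.5,0.8,0,0],[1,0.5,0.8,0,0]]]'; python3 -m crank '[[[1,0,0.5,0,0],[1,0,0.5,0,0]]]'
```

```text
clock: 8.98
tool_pos: [0.591, 0.0626, 0.0663]
orientation: [-90.0, -0.0, -179.1]
force: [-0.1, -0.1, 1.3]
opening: 0.059
clock: 9.22
tool_pos: [0.591, 0.0625, 0.0663]
orientation: [-90.0, 0.0, -179.1]
force: [-1.8, 0.3, 5.0]
opening: 0.059
```

Contact: about 5 N upward with z stalled at 0.0663, as predicted. Opening gradually.

```bash
python3 -m crank '[[[0.3,0,0,0,0],[0.2,0,0,0,0],[0,0,0,0,0],[-0.3,0,0,0,0],[-1,0,0,0,0],[-1,0,0,0,0],[-1,0,0,0,0],[-1,0,0,0,0]]]'; python3 -m crank '[[[-1,0,-10,0,0],[-1,0,-40,0,0],[-1,0,-85,0,0],[-1,0,-130,0,0],[-1,0,-155,0,0],[-1,0,-160,0,0],[-1,0,-160,0,0]]]'; python3 - <<'E'
from h import *
go([.593,-.090,.23],-179.14)
a=np.linspace(0,2*np.pi,120)
out=[]
for n in ("top","side"):
    im=ctrl.snapshot(n)[:,:,::-1].copy(); cv2.imwrite(f"pics/{n}4.png",im); S=8
    u=w2px(n,[[.591,.063,.07]])[0].astype(int); l,t=u-25
    c=cv2.resize(im[t:t+50,l:l+50],None,fx=S,fy=S,interpolation=cv2.INTER_CUBIC)
    for z,r,col in ((.077,.03,(0,255,0)),(.062,.03,(0,0,255))):
        p=w2px(n,np.c_[.591+r*np.cos(a),.063+r*np.sin(a),0*a+z]); p=((p-[l,t]+.5)*S-.5)
        cv2.polylines(c,[p.astype(np.int32)],True,col,1)
    out.append(c)
cv2.imwrite("pics/ov4.png",np.hstack(out))
E
```

```text
clock: 10.22
tool_pos: [0.591, 0.0625, 0.0656]
orientation: [-90.0, -0.0, -179.1]
force: [0.5, -1.1, 0.7]
opening: 0.0868
clock: 11.1
tool_pos: [0.5908, 0.0626, 0.2258]
orientation: [-90.0, 0.0, -179.1]
force: [0.1, 0.3, -0.4]
opening: 0.0875
t 11.1 pos [0.5908 0.0626 0.2258] ori [-9.0020e+01  1.0000e-02 -1.7909e+02] F [ 0.12  0.34 -0.41] op 0.0875
shift mm [  0.2  -4.3 152.6] turn 0.0009496951899346041 joints [ 24.9  13.  -10.   -0.  -67.  -23.9]
```

View pics/ov4.png

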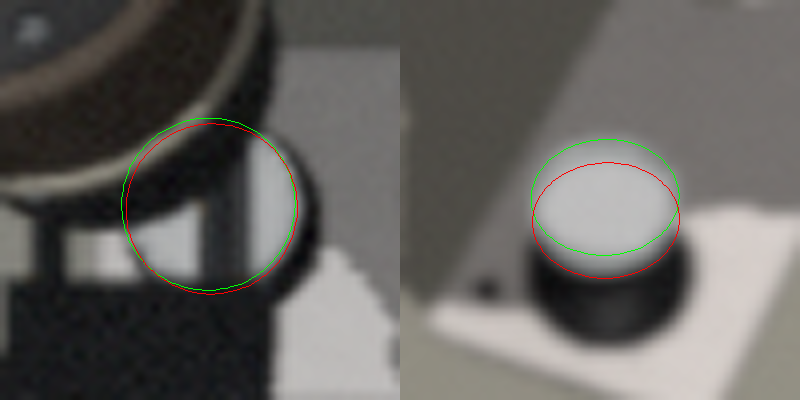

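The dish sits on the pedestal within the predicted outline in both views. Next I check the grip prediction against the first pictures.

```bash
python3 - <<'E'
from h import *
th=np.radians(90.83); Y=np.array([np.cos(th),np.sin(th),0]); X=np.array([np.sin(th),-np.cos(th),0]); P=np.array([.591,.063,0])
def W(x,y,z): return P+x*X+y*Y+[0,0,z]
print("grip",W(0,-.153,.174),"scale0",W(.012,-.335,.169))
a=np.linspace(0,2*np.pi,80); out=[]
shapes=[([W(.032*np.cos(t),-.1+.032*np.sin(t),.157) for t in a],(0,255,0)),
 ([W(i,-.153+j,.194) for i,j in ((-.015,-.022),(.015,-.022),(.015,.022),(-.015,.022))],(0,0,255)),
 ([W(.022,-.153+j,.174+k) for j,k in ((-.01,-.014),(.01,-.014),(.01,.014),(-.01,.014))],(0,255,255)),
 ([W(.006,-.335,.169),W(.018,-.335,.169)],(255,0,255)),([W(.006,-.235,.169),W(.018,-.235,.169)],(255,0,255))]
for n,wh in (("top",(110,50)),("side",(60,75))):
    im=cv2.imread(f"pics/{n}0.png"); S=7 if n=="top" else 8
    u=w2px(n,[W(0,-.21 if n=="top" else -.17,.17)])[0].astype(int); l,t=u-np.array(wh)//2
    c=cv2.resize(im[t:t+wh[1],l:l+wh[0]],None,fx=S,fy=S,interpolation=cv2.INTER_CUBIC)
    for pts,col in shapes:
        p=((w2px(n,pts)-[l,t]+.5)*S-.5); cv2.polylines(c,[p.astype(np.int32)],True,col,1)
    cv2.imwrite(f"pics/grip_{n}.png",c)
E
```

```text
grip [ 0.59321632 -0.08998395  0.174     ] scale0 [ 0.60785146 -0.27179102  0.169     ]
```

View pics/grip_top.png

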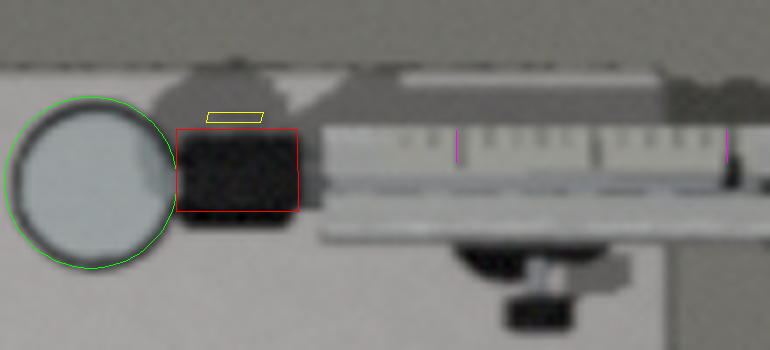

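View pics/grip_side.png

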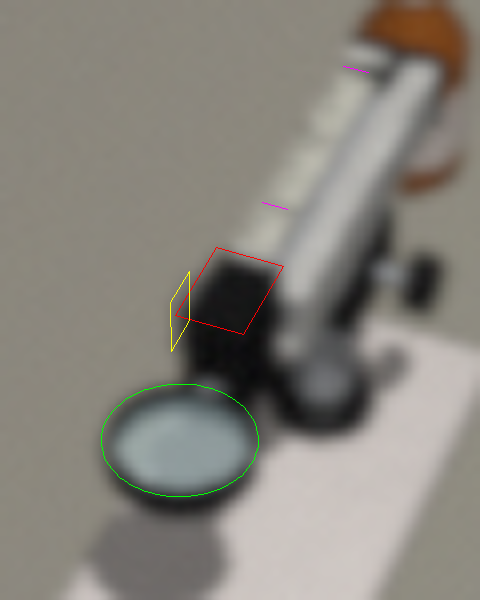

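The overlays agree. The lens ring, the block and both scale lines (zero line at about (730,145), 100 mm line at about (458,150) in the top crop) lie within about 1–2 mm of prediction. Moving over the grip.

```bash
python3 -m crank '[[[-1,-0.5,-4,30,0],[-1,-0.5,-4,70,0],[-1,-0.5,-4,110,0],[-1,-0.5,-4,140,0],[-1,-0.5,-4,153,0],[-1,-0.5,-4,153,0],[-1,-0.5,-4,153,0]]]'; python3 - <<'E'
from h import *
go([.594,-.0905,.156],-179.17)
for n in ("top","side"):
    im=ctrl.snapshot(n); cv2.imwrite(f"pics/{n}5.png",im[:,:,::-1])
    u=w2px(n,[[.593,-.05,.174]])[0].astype(int); c=im[max(0,u[1]-50):u[1]+50,max(0,u[0]-50):u[0]+50,::-1]
    cv2.imwrite(f"pics/{n}5c.png",cv2.resize(c,(400,400),interpolation=cv2.INTER_CUBIC))
cv2.imwrite("pics/c5.png",np.hstack([cv2.imread("pics/top5c.png"),cv2.imread("pics/side5c.png")]))
E
```

```text
clock: 12.08
tool_pos: [0.5939, -0.0898, 0.2293]
orientation: [-90.0, -0.0, -179.1]
force: [-0.4, 1.1, 0.4]
opening: 0.0875
t 12.075 pos [ 0.5939 -0.0898  0.2293] ori [-9.0000e+01 -4.0000e-02 -1.7906e+02] F [-0.43  1.05  0.4 ] op 0.0875
shift mm [-0.1 73.3  0.7] turn 0.0019049575610662385 joints [ 10.   13.5  -8.8  -0.  -67.7  -9.1]
```

View pics/c5.png

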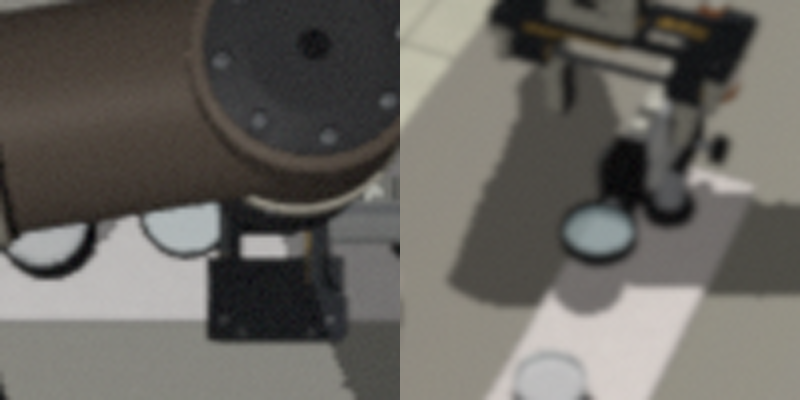

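The open fingers straddle the black grip block at (630,180) in the side half. The dish is undisturbed at (550,375). Descending, then squeezing.

```bash
python3 -m crank '[[[-1,0,20,0.7,0],[-1,0,40,0.7,0],[-1,0,58,0.7,0],[-1,0,70,0.7,0],[-1,0,73.3,0.7,0],[-1,0,73.3,0.7,0],[-1,0,73.3,0.7,0]]]'; python3 -m crank '[[[0,0,0,0,0],[0.1,0,0,0,0],[1,0,0,0,0],[1,0,0,0,0],[1,0,0,0,0],[1,0,0,0,0],[1,0,0,0,0],[1,0,0,0,0]]]'
```

```text
clock: 13.05
tool_pos: [0.5944, -0.0911, 0.1572]
orientation: [-90.0, 0.1, -179.1]
force: [0.7, -0.2, -0.1]
opening: 0.0874
clock: 14.05
tool_pos: [0.5924, -0.0911, 0.1564]
orientation: [-90.0, -0.2, -179.1]
force: [-6.8, 0.9, 4.3]
opening: 0.0299
```

Opening 30 mm (against 37 mm with the button out), so the button is fully in. Drawing out, with a small x correction to relieve the side load.

```bash
python3 -m crank '[[[1,1,0,0,0],[1,1.2,0,-3,0],[1,1.2,0,-10,0],[1,1.2,0,-20,0],[1,1.2,0,-32,0],[1,1.2,0,-45,0],[1,1.2,0,-58,0],[1,1.2,0,-71,0],[1,1.2,0,-83,0],[1,1.2,0,-92,0],[1,1.2,0,-97,0],[1,1.2,0,-97,0]]]'; python3 - <<'E'
from h import *
go([.5924,-.0911+.1,.1564])
for n in ("top","side"):
    im=ctrl.snapshot(n); cv2.imwrite(f"pics/{n}6.png",im[:,:,::-1])
    u=w2px(n,[[.6,-.09,.169]])[0].astype(int); c=im[max(0,u[1]-60):u[1]+60,max(0,u[0]-60):u[0]+60,::-1]
    cv2.imwrite(f"pics/{n}6c.png",cv2.resize(c,(400,400),interpolation=cv2.INTER_CUBIC))
cv2.imwrite("pics/c6.png",np.hstack([cv2.imread("pics/top6c.png"),cv2.imread("pics/side6c.png")]))
E
```

```text
clock: 15.55
tool_pos: [0.591, 0.0056, 0.1564]
orientation: [-90.0, -0.0, -179.1]
force: [-2.3, -4.7, 1.9]
opening: 0.03
t 15.55 pos [0.591  0.0056 0.1564] ori [-8.9960e+01 -4.0000e-02 -1.7908e+02] F [-2.32 -4.67  1.91] op 0.03
shift mm [-1.5  0.  -3.3] turn None joints [ 19.5  15.9 -15.8   0.  -58.4 -18.6]
```

View pics/c6.png

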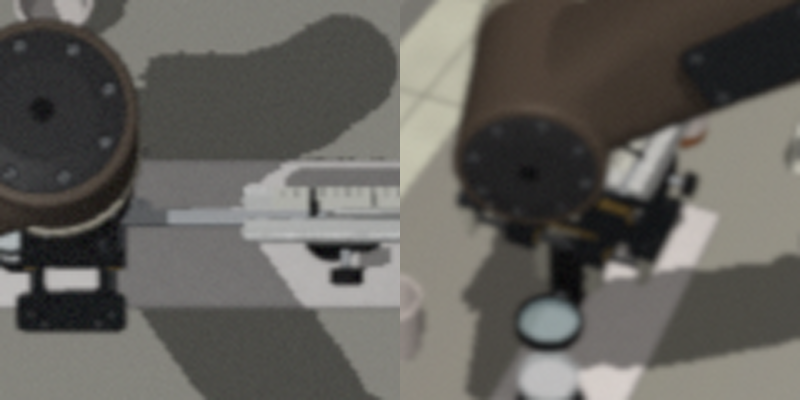

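The arm is drawn out 96.7 mm; the pointer is at (313,200) in the top half, near the second long line. Adding the last 3.3 mm.

```bash
python3 -m crank '[[[1,0,0,-2,0],[1,0,0,-3.3,0],[1,0,0,-3.3,0],[1,0,0,-3.3,0],[1,0,0,-3.3,0],[1,0,0,-3.3,0]]]'; python3 - <<'E'
from h import *
go([.5924,-.0911+.1,.1564])
im=ctrl.snapshot("top")[:,:,::-1]; cv2.imwrite("pics/top7.png",im)
s=ctrl.snapshot("side")[:,:,::-1]; cv2.imwrite("pics/side7.png",s)
g0=cv2.cvtColor(cv2.imread("pics/top0.png"),cv2.COLOR_BGR2GRAY); g1=cv2.cvtColor(im,cv2.COLOR_BGR2GRAY)
l,r,t,b=355,415,180,212
cc=[cv2.resize(x[t:b,l:r],None,fx=8,fy=8,interpolation=cv2.INTER_CUBIC) for x in (g0,g1)]
cv2.imwrite("pics/ptr7.png",np.vstack(cc))
print(g0[188:194,360:408].mean(0).astype(int)); print(g1[188:194,360:408].mean(0).astype(int))
a=np.linspace(0,2*np.pi,120)
u=w2px("side",[[.591,.063,.07]])[0].astype(int); l,t=u-30; S=9
c=cv2.resize(s[t:t+60,l:l+60],None,fx=S,fy=S,interpolation=cv2.INTER_CUBIC)
for z in (.077,.062):
    p=w2px("side",np.c_[.591+.03*np.cos(a),.063+.03*np.sin(a),0*a+z]); cv2.polylines(c,[((p-[l,t]+.5)*S-.5).astype(np.int32)],True,(0,255,0),1)
cv2.imwrite("pics/dish7.png",c)
E
```

```text
clock: 16.4
tool_pos: [0.5909, 0.0085, 0.1565]
orientation: [-90.0, -0.0, -179.1]
force: [-1.8, -4.1, 0.9]
opening: 0.0303
t 16.4 pos [0.5909 0.0085 0.1565] ori [-8.997e+01 -3.000e-02 -1.791e+02] F [-1.82 -4.06  0.87] op 0.0303
shift mm [-1.5  0.1 -0.3] turn None joints [ 19.8  15.9 -15.8   0.  -58.4 -18.9]
[146 122 127 146 148 138 140 148 148 143 144 147 141 137 143 147 142 143
 148 146 119 116 140 147 142 143 148 147 138 140 147 146 135 138 147 146
 137 140 144 122  84 108 138 145 145 145 142 103]
[159 121 122 158 167 158 160 168 168 163 164 168 161 156 163 168 163 163
 168 166 139 135 160 167 162 163 168 167 158 160 166 166 155 158 166 166
 156 159 165 151 129 149 165 165 165 165 163 120]
```

View pics/ptr7.png

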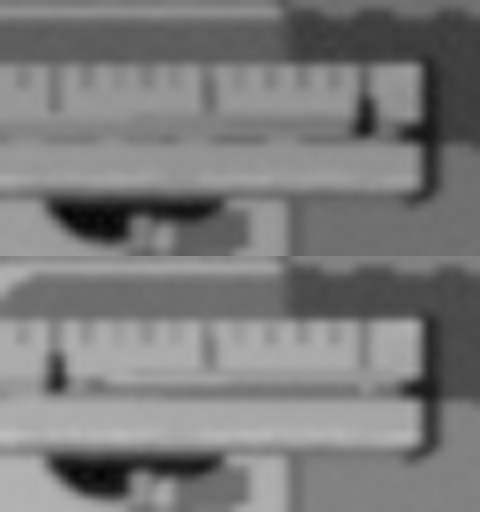

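View pics/dish7.png

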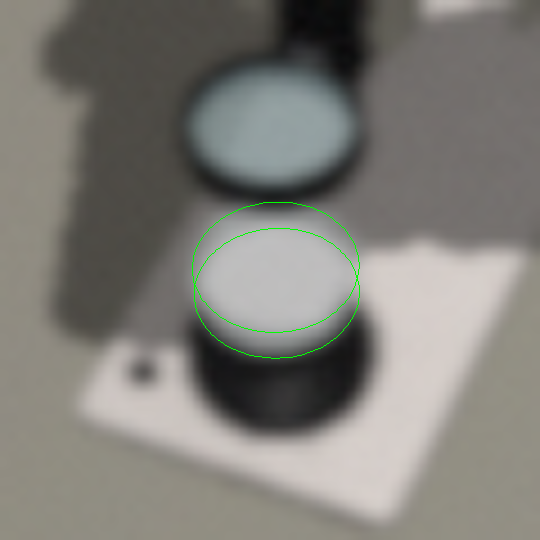

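The pointer stands on the second long line (56,365 in the crop), with the same tiny offset it had from the zero line at home. The dish is level on the pedestal under the lens. Checking that it is steady, then handing in.

```bash
python3 -m crank '[[[1,0,0,0,0],[1,0,0,0,0],[1,0,0,0,0]]]'; python3 -c "
from plant import ctrl
print(ctrl.get_obs()['tool_pos'],ctrl.get_obs()['qvel'].round(3)); ctrl.close_job()"
```

```text
clock: 16.88
tool_pos: [0.591, 0.0086, 0.1565]
orientation: [-90.0, -0.0, -179.1]
force: [-2.7, -4.6, 1.4]
opening: 0.03
[0.59095193 0.00857382 0.15648922] [-0.009  0.006 -0.045  0.03   0.063 -0.051]
the job is handed in; nothing more can be done
```

I put the clear 60 mm dish on the pedestal, squeezed the lock button in, drew the magnifier arm out to the 100 mm line, and handed the job in at about 17 s with the grip still closed on the arm.

- **Dish:** it sits upright and inside the outline predicted for the pedestal, to about 1–2 mm. In the last pictures only the side camera showed it. In the top view the arm hid part of it after release, so that view confirmed only the visible part.
- **Lock button:** the fingers closed to 30 mm against 37 mm with the button out, so I took it as fully in before pulling. I could not see the button itself in the pictures.
- **Arm position:** the gripper moved 99.7 mm. In the last top picture the pointer was on the second long line, with the same small offset it had from the zero line at home.
- **Steadiness:** the arm was steady, with about 4.6 N of spring pull on the tool when I handed in.

None of the checks failed or disagreed beyond the 2 mm camera calibration. The first two-camera fix on the dish differed by 4 mm in y; I used the mean, and it fitted in the grasp.

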